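# Pack the last two parts pots into the round carrier

## Task

Put the two round screw-lid parts pots that lie on the bench away in the round carrier tin on its sloped rest, with the five that are already in it. One pot in the carrier has strayed along the wall and takes the room: move it back beside its neighbours, so that all seven lie flat on the carrier's floor, one in the middle and six around it. Leave the tape roll, the solder spool and the other things on the bench where they are.

Things in the scene. Friction and masses are not known exactly. Their poses are not given: they have to be found in the camera images.
- rest: Bent sheet-steel rest under the carrier, about 190 x 170 mm, 115 mm high at the back, fixed. Its slope, 28 degrees from level, faces the robot: low edge near, high edge far; it stands turned up to 16 degrees either way about the vertical. Origin: on the bench under the middle of the slope; z up, x away from the robot.
- carrier: Shallow open round carrier tin of bare metal, fixed on the sloped rest. Inside 204 mm across, wall 2.5 mm thick, rim 27 mm above its underside. Origin: centre of its underside, 64 mm above the bench. z: its axis, out of the mouth, leaning 28 degrees from vertical towards the robot; x: up the slope, away from the robot; y: to the left.
- carrier_floor (a point): Centre of the carrier's flat rubber-lined inner floor, on which the pots lie, 5 mm above carrier's origin along its z; axes as carrier. The rubber holds the pots where they are put on the sloped floor: they do not slide down by themselves. A pot pushed hard against the wall can jam; short straight pushes clear of it need a few newtons.
- pot_a: Round screw-lid parts pot, bare metal, 64 mm across, 22 mm high, closed, straight-sided, about 90 g, loose; in the middle of the carrier at the start. All seven pots are alike. Origin: centre of its underside; z: its axis, out of its lid.
- pot_b: Round screw-lid parts pot, bare metal, 64 mm across, 22 mm high, closed, straight-sided, about 90 g, loose; in the carrier, against the wall at its far, high side at the start. All seven pots are alike. Origin: centre of its underside; z: its axis, out of its lid.
- pot_c: Round screw-lid parts pot, bare metal, 64 mm across, 22 mm high, closed, straight-sided, about 90 g, loose; in the carrier, against the wall, next to pot_b on its left (anticlockwise) at the start. All seven pots are alike. Origin: centre of its underside; z: its axis, out of its lid.
- pot_d: Round screw-lid parts pot, bare metal, 64 mm across, 22 mm high, closed, straight-sided, about 90 g, loose; in the carrier, against the wall, next to pot_c on the far side from pot_b at the start. All seven pots are alike. Origin: centre of its underside; z: its axis, out of its lid.
- pot_e: Round screw-lid parts pot, bare metal, 64 mm across, 22 mm high, closed, straight-sided, about 90 g, loose; in the carrier, against the wall on its right: the strayed one, about midway between two places of the ring, with a gap to pot_b that is too small for a pot at the start. All seven pots are alike. Origin: centre of its underside; z: its axis, out of its lid.
- pot_f: Round screw-lid parts pot, bare metal, 64 mm across, 22 mm high, closed, straight-sided, about 90 g, loose; flat on the bench, to the right of the carrier at the start. All seven pots are alike. Origin: centre of its underside; z: its axis, out of its lid.
- pot_g: Round screw-lid parts pot, bare metal, 64 mm across, 22 mm high, closed, straight-sided, about 90 g, loose; flat on the bench, to the right of the carrier at the start. All seven pots are alike. Origin: centre of its underside; z: its axis, out of its lid.
- tape_roll: Bystander: roll of black insulating tape, 66 mm across, 18 mm high, with an open core (the pots are closed), flat on the bench. Origin: centre of its underside.
- solder_spool: Bystander: plastic spool of solder wire, 52 mm across the flanges, 32 mm high, standing on the bench. Origin: centre of its underside.
- screw_dish: Bystander: shallow open metal dish, 72 mm across, 16 mm high, on a thin card on the right of the bench. Origin: centre of its underside.
- ipa_bottle: Bystander: closed bottle, 64 mm across, 116 mm high, on the bench to the far left of the carrier. Origin: centre of its underside.
- driver: Bystander: slim screwdriver, 119 mm long, 12 mm thick, lying on the bench among the loose things. Origin: centre of its underside.

How it is judged:
At the end, for the whole second after the job is handed in: All seven parts pots lie in the carrier, at rest: each one's underside within 4 mm of the carrier's floor, its axis within 4 degrees (0.07 rad) of the carrier's, its centre within 73 mm of the middle of the floor (z of pot_a in the frame of carrier_floor between -0.003 and 0.004 m and distance between each of pot_a, pot_b, pot_c, pot_d, pot_e, pot_f, pot_g and carrier_floor below 0.073 m and angle between the z axis of each of pot_a, pot_b, pot_c, pot_d, pot_e, pot_f, pot_g and the z axis of carrier_floor, either way round below 0.07 rad and linear speed of each of pot_a, pot_b, pot_c, pot_d, pot_e, pot_f, pot_g below 0.02 m/s and z of pot_b in the frame of carrier_floor between -0.003 and 0.004 m and z of pot_c in the frame of carrier_floor between -0.003 and 0.004 m and z of pot_d in the frame of carrier_floor between -0.003 and 0.004 m and z of pot_e in the frame of carrier_floor between -0.003 and 0.004 m and z of pot_f in the frame of carrier_floor between -0.003 and 0.004 m and z of pot_g in the frame of carrier_floor between -0.003 and 0.004 m); the robot touches nothing.
It fails at once if the tape roll is moved by more than 40 mm (distance of tape_roll from where it was at the start of the episode above 0.04 m).
It fails at once if the solder spool is moved by more than 40 mm (distance of solder_spool from where it was at the start of the episode above 0.04 m).
It fails at once if the screw dish is moved by more than 40 mm (distance of screw_dish from where it was at the start of the episode above 0.04 m).
It fails at once if the bottle is moved by more than 40 mm (distance of ipa_bottle from where it was at the start of the episode above 0.04 m).
It fails at once if the screwdriver is moved by more than 40 mm (distance of driver from where it was at the start of the episode above 0.04 m).
It also fails if it takes over 72 s, if anything falls off the work surface, if the arm or the gripper's body presses on something with over 40 N, if the wrist force passes 120 N, or if a joint passes its speed limit or range.

## Robot

A 6-joint arm with a two-finger parallel gripper is mounted at the origin on a cart in front of the work surface, level with it; the furniture and walls round the work are solid. World frame = base frame: x ahead of the robot, y to its left, z up, the work surface at z = 0. Lengths are in m, angles in rad, forces in N, time in s.
With the tool pointing down it reaches from about 0.25 to 0.775 m from the base axis. Payload 4 kg.
Tool frame: the origin (TCP) lies at the centre of the arm's flange, where the gripper is bolted on; the fingertips stand 199 mm ahead of it and the grasp point (between the pads) lies 180 mm ahead of it (robot.tcp_to_tips is the z of the fingertips in the tool frame, in m); z points along the fingers, y is the line along which they close (so a half turn about z gives the same grasp; the last joint's range is limited). The gripper opens to 94 mm and grips with 3 to 60 N. Pads are 16 mm wide; open, the fingers measure 119 mm over their backs; the gripper's body (75 mm by 177 mm) begins 78 mm behind the grasp point.
Start: joints at [1.076, 0.087, 1.371, -0, 1.684, -0.103], TCP at [0.21, 0.508, 0.405] pointing down, gripper open.
Joint ranges: [-3.1, 3.1], [-0.76, 2.03], [0.27, 2.55], [-1.08, 4.22], [0.17, 2.65], [-2.57, 2.57]. Speed limits (rad/s): [2.79, 2.79, 3.14, 3.14, 3.14, 3.14].

## Interface

Orientations are given as [roll, pitch, yaw] about the fixed x, y, z axes, in that order (R = Rz(yaw) Ry(pitch) Rx(roll)).
In Python, from bench import robot gives the robot as it stands.
- The arm moves only by the tool play_rows, never from a script. Its arguments are lists of equal length, an entry for each row: "translation": the shift along the tool's x, y, z scaled (see below), a list of three; "twist": the turn, a rotation vector about the tool's x, y, z scaled (see below), a list of three; "gripper": the opening, from -1 (shut) to 1 (fully open). A call has 1 to 8 rows; each row shifts and turns the commanded pose from where the row before left it, along the tool's axes as they then stand; what a row does not reach is not made up. The controller multiplies each number of a shift by 0.04 m and each number of a turn by 0.1 rad. A row lasts 1/10 s, in which the tool goes at most 50 mm and 8.59 degrees, less where a joint would pass 70% of its speed; a pose out of reach is approached as far as the arm can. A call with a number of a shift or a turn outside -1 to 1 is refused whole. A call with a gripper value outside its range is refused whole. The fingers move at their own pace and stop on an object; the grip force is fixed at half the most. Time passes only in rows, so rows that do not move let the fingers close. It gives the time, the measured TCP pose, the force, the opening and the grip force at its end, in the units of the state.
- robot.get_obs(): the state, without advancing time (a new reading comes with each control period).
- robot.snapshot(name): name is "scene" or "top"; returns the picture (400x640x3 uint8, red, green, blue); there is no depth.
- robot.camera_model(name): a dict with "camera_matrix" (3x3 intrinsics, pixels), "rvec" (rotation vector, rad) and "tvec" (3), from world to camera coordinates, as OpenCV has them. Camera axes: x right, y down, z forward; pixel columns grow to the right and rows downward; lengths in m; the calibration is good to about 2 mm. A picture is of the moment at which its call begins. camera_model takes no time and is no camera call.
- robot.close_job(): hands the job in; it is judged then, once.
Trained networks look in the newest picture that a camera, given by its name, has taken for a name from the list of things; names that differ only in an ending like _2 or _b are one class to them, and where a whole thing is asked for, a point or a joint stands for the part that bears it (a point fixed in the world has none). Each returns a list of dicts, best first, with "score" (0 to 1); they miss things now and then, are a little off and sometimes report something else, mostly with a low value. They report only what shows in the picture. A call takes as long as a camera call.
- robot.recognise(name, camera): "centre" ([x, y, z] in m, in world coordinates, good to about 4 mm: the middle of the surface that is visible of it).
- robot.spot_point(name, camera): "centre" ([x, y, z] in m, in world coordinates, good to about 4 mm: a listed point, or the origin of a listed thing).
The state is a dict: "time": time; "joint_positions": joint angles; "qvel": joint speeds; "joint_torque": joint torques, N m; "tool_pos": TCP position; "ee_rot": TCP orientation; "wrist_force": force on the tool from outside, world axes, zero at the start; "wrist_torque": the same for the moment, N m; "width": finger opening in m; "finger_force": force on a finger pad.
Only numpy, scipy, OpenCV 4.12 (cv2) and the standard library are available. Lean on these libraries where they do the work, as an engineer would, in place of code of your own. Each camera call takes 0.05 s, during which the arm holds its last target. There are 200 camera calls.

## Working session

There is one attempt and no reset: what is moved stays moved. The work goes in short steps, Python scripts to look and compute and a tool call to move; the robot and the scene stay as the last step left them, time stands still between calls to the robot, and variables do not carry over. Pictures are saved under pics/ and viewed, at most 10 in all, crops included, and the job is handed in when it is done.

Besides the shell and the picture viewer there is one more tool, called in YAML: its name, and indented under it one key for each argument. play_rows: Moves the arm, as the interface text tells. Its arguments: {"type":"object","properties":{"translation":{"type":"array","items":{"type":"array","items":{"type":"number","minimum":-1,"maximum":1}}},"twist":{"type":"array","items":{"type":"array","items":{"type":"number","minimum":-1,"maximum":1}}},"gripper":{"type":"array","items":{"type":"number"}}},"required":["translation","twist","gripper"]}

```bash
ls; mkdir -p pics; python3 - <<'E'
from bench import robot
import cv2,numpy as np
print(robot.get_obs())
for c in ["scene","top"]:
    im=robot.snapshot(c); cv2.imwrite(f"pics/{c}0.png",im[:,:,::-1])
    m=robot.camera_model(c); R=cv2.Rodrigues(np.array(m["rvec"]))[0]
    print(c,m["camera_matrix"],"pos",(-R.T@np.array(m["tvec"]).ravel()).round(3))
    for n in ["pot_a","tape_roll","solder_spool","screw_dish","driver","ipa_bottle","carrier"]:
        for d in robot.recognise(n,c): print(n,np.round(d["centre"],3),round(d["score"],2))
    for n in ["pot_a","carrier_floor","carrier","rest"]:
        for d in robot.spot_point(n,c): print("spot",n,np.round(d["centre"],3),round(d["score"],2))
E
```

```text
pics
{'time': 0.0, 'joint_positions': array([ 1.07593518e+00,  8.79577246e-02,  1.37222255e+00, -4.48210970e-05,
        1.68359755e+00, -1.03086616e-01]), 'qvel': array([0.00105158, 0.0012353 , 0.00015603, 0.00092969, 0.00147607,
       0.00126949]), 'joint_torque': array([-1.32293040e-03, -3.40180528e+01, -3.02420104e+01,  7.14631914e-02,
        3.30667372e-02, -1.68807342e-04]), 'tool_pos': array([0.20995858, 0.50823178, 0.4035183 ]), 'ee_rot': array([-3.13941450e+00, -1.80551822e-04,  2.74981293e+00]), 'wrist_force': array([-0.21881945, -0.66937138, -0.24243694]), 'wrist_torque': array([ 0.02310949, -0.04817281, -0.02323245]), 'finger_force': 0.0, 'width': 0.09375268284886244}
scene [[456.03446132   0.         315.6017796 ]
 [  0.         456.03446132 197.94071548]
 [  0.           0.           1.        ]] pos [-0.222 -0.877  0.795]
pot_a [0.478 0.068 0.073] 0.85
pot_a [ 0.474 -0.304  0.022] 0.72
pot_a [0.558 0.101 0.115] 0.7
pot_a [0.508 0.13  0.086] 0.62
pot_a [0.492 0.192 0.078] 0.62
pot_a [ 0.417 -0.211  0.022] 0.62
pot_a [0.544 0.174 0.114] 0.58
tape_roll [ 0.44  -0.102  0
[... 831 characters left out ...]
.568 0.109 0.117] 0.85
pot_a [0.552 0.177 0.116] 0.72
pot_a [ 0.426 -0.205  0.017] 0.72
pot_a [0.509 0.133 0.091] 0.69
pot_a [0.477 0.076 0.075] 0.64
tape_roll [ 0.446 -0.095  0.016] 0.83
solder_spool [ 0.589 -0.118  0.03 ] 0.6
solder_spool [0.505 0.204 0.083] 0.22
screw_dish [ 0.637 -0.276  0.006] 0.68
driver [ 0.51  -0.121  0.01 ] 0.47
ipa_bottle [0.657 0.318 0.09 ] 0.62
carrier [0.482 0.144 0.066] 0.65
spot pot_a [ 0.481 -0.3    0.001] 0.97
spot pot_a [0.512 0.202 0.066] 0.91
spot pot_a [0.486 0.078 0.053] 0.8
spot pot_a [0.515 0.132 0.069] 0.63
spot pot_a [0.573 0.114 0.098] 0.61
spot pot_a [0.557 0.176 0.095] 0.57
spot pot_a [ 0.428 -0.205 -0.002] 0.55
spot rest [0.557 0.178 0.093] 0.59
```

View pics/top0.png

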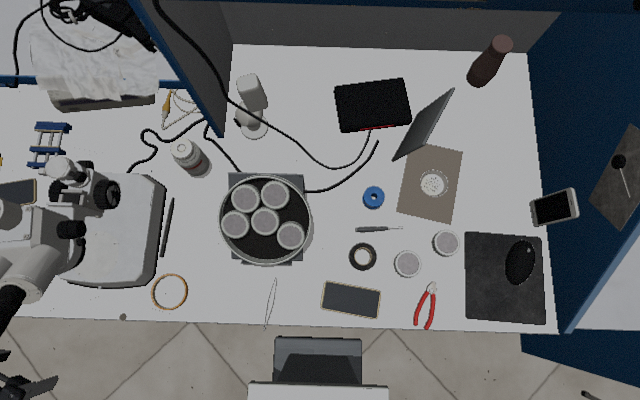

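View pics/scene0.png

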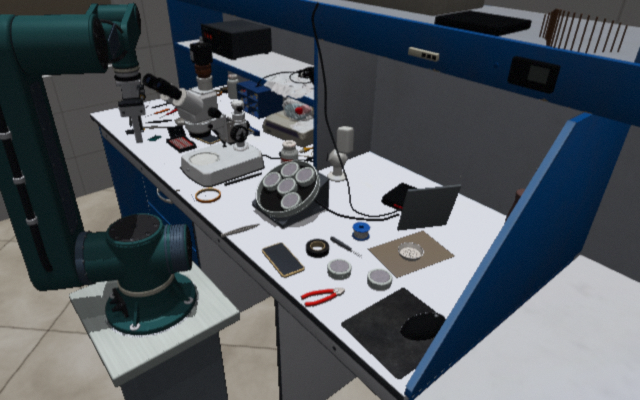

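```bash
cat > h.py <<'E'
import cv2,numpy as np
from scipy.optimize import minimize
from scipy.spatial.transform import Rotation as Ro
def cam(c):
    from bench import robot
    m=robot.camera_model(c); return [np.array(m[k],float) for k in("rvec","tvec","camera_matrix")]
def proj(P,cm): return cv2.projectPoints(np.asarray(P,float).reshape(-1,3),*cm,None)[0].reshape(-1,2)
T=28*np.pi/180
def Rc(yaw): return (Ro.from_euler('z',yaw)*Ro.from_euler('y',-T)).as_matrix()  # carrier axes (cols)
th=np.linspace(0,2*np.pi,120,endpoint=False)
def circ(c,R,r): return np.asarray(c)+r*np.cos(th)[:,None]*R[:,0]+r*np.sin(th)[:,None]*R[:,1]
def grad(im,s=1.0):
    g=cv2.GaussianBlur(cv2.cvtColor(im,cv2.COLOR_BGR2GRAY).astype(np.float32),(0,0),s)
    return cv2.Sobel(g,cv2.CV_32F,1,0),cv2.Sobel(g,cv2.CV_32F,0,1)
def radial(G,p):   # signed outward gradient along contour p, (dark outside => positive return)
    d=p-p.mean(0); t=np.roll(p,-1,0)-np.roll(p,1,0); n=np.stack([t[:,1],-t[:,0]],1); n/=np.linalg.norm(n,axis=1)[:,None]
    n*=np.sign((n*d).sum(1))[:,None]
    q=p.astype(np.float32)[:,None]
    gx,gy=[cv2.remap(g,q,None,cv2.INTER_LINEAR)[:,0] for g in G]
    return -(gx*n[:,0]+gy*n[:,1])
E
python3 - <<'E'
import cv2
for c,(x,y,w,h) in {"top":(205,160,120,120),"scene":(240,150,100,80)}.items():
    im=cv2.imread(f"pics/{c}0.png")[y:y+h,x:x+w]
    cv2.imwrite(f"pics/{c}_c.png",cv2.resize(im,None,fx=4,fy=4,interpolation=cv2.INTER_CUBIC))
a=cv2.imread("pics/top_c.png");b=cv2.imread("pics/scene_c.png")
import numpy as np
H=np.zeros((480,800,3),np.uint8);H[:480,:400]=a[:,40:440];H[:320,400:]=b;cv2.imwrite("pics/c0.png",H)
E
```

```text
(no output)
```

View pics/c0.png

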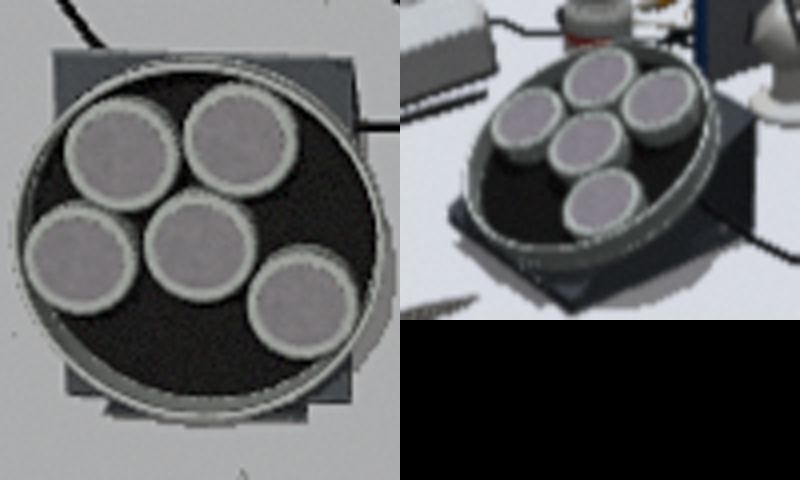

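```bash
cat > fit.py <<'E'
from h import *
def fitpot(ims,cams,c0,R,r=0.032,free=3,names=None):
    Gs=[grad(i) for i in ims]
    def f(c):
        P=circ(c,R,r); return -sum(np.clip(radial(G,proj(P,cm)),-60,200).mean() for G,cm in zip(Gs,cams))
    best=None
    for d in np.array([[0,0,0],[4,0,0],[-4,0,0],[0,4,0],[0,-4,0],[0,0,4],[0,0,-4]])*1e-3:
        s=minimize(f,np.array(c0)+d,method="Nelder-Mead",options=dict(initial_simplex=np.array(c0)+d+0.003*np.vstack([np.zeros(3),np.eye(3)]),xatol=1e-5,fatol=1e-3))
        if best is None or s.fun<best.fun: best=s
    return best.x,-best.fun
def fitcar(ims,cams,x0,r=0.1035,hz=0.027):
    Gs=[grad(i) for i in ims]
    def f(v):
        R=Rc(v[3]); P=circ(v[:3]+hz*R[:,2],R,r)
        return -sum(np.abs(radial(G,proj(P,cm))).mean() for G,cm in zip(Gs,cams))
    s=minimize(f,x0,method="Nelder-Mead",options=dict(initial_simplex=np.array(x0)+np.vstack([np.zeros(4),np.diag([.004,.004,.004,.08])]),xatol=1e-5,fatol=1e-3))
    return s.x,-s.fun
E
cat > m1.py <<'E'
from fit import *
ims=[cv2.imread(f"pics/{c}0.png") for c in("top","scene")]; cams=[cam("top"),cam("scene")]
I=np.eye(3)
for n,c in dict(f=[.4265,-.2055,.022],g=[.4815,-.2995,.022]).items():
    for k in (slice(0,2),slice(0,1),slice(1,2)): print(n,*[np.round(v,4) for v in fitpot(ims[k],cams[k],c,I)])
best=max((fitcar(ims,cams,[.514,.132,.064,y]) for y in(-.25,-.1,0,.1,.25)),key=lambda s:s[1]); print("carrier",best)
car=best[0]
pots=dict(a=[.515,.132,.069],b=[.572,.111,.097],c=[.556,.1765,.094],d=[.508,.2015,.066],e=[.487,.077,.053])
# yaw from plane of pots
R=Rc(car[3]); fits={}
for n,c in pots.items():
    x,s=fitpot(ims,cams,np.array(c)+.022*R[:,2],R); fits[n]=x
    l=R.T@(x-car[:3]); print(n,x.round(4),round(s,1),"local mm",(l*1e3).round(1),"r",round(np.hypot(l[0],l[1])*1e3,1),"ang",round(np.degrees(np.arctan2(l[1],l[0])),1))
X=np.array(list(fits.values())); X0=X-X.mean(0); n=np.linalg.svd(X0)[2][2]; n*=np.sign(n[2])
print("plane tilt",np.degrees(np.arccos(n[2])),"yaw",np.arctan2(-n[1],-n[0]))
E
python3 m1.py
```

```text
f [ 0.4285 -0.2068  0.0217] 38.4254
f [ 0.4289 -0.2074  0.0188] 15.9925
f [ 2.5989  2.0438 -2.665 ] 93.8216
g [ 0.4813 -0.3014  0.0234] 105.4864
g [ 0.4665 -0.259   0.1559] 77.9863
g [ 0.3944 -0.367   0.1184] 76.7256
carrier (array([ 0.51617703,  0.13281324,  0.0631676 , -0.08639093]), np.float64(325.3984816683002))
a [0.5059 0.1329 0.0856] 322.8 local mm [ 1.5 -0.8 24.7] r 1.6 ang -27.7
b [0.5607 0.1081 0.1164] 314.9 local mm [ 66.  -20.8  25.2] r 69.2 ang -17.5
c [0.5516 0.1745 0.1135] 307.7 local mm [51.6 44.6 29.6] r 68.2 ang 40.9
d [0.4969 0.1993 0.0816] 290.1 local mm [-13.4  64.5  27.9] r 65.9 ang 101.7
e [0.4785 0.0742 0.0701] 331.3 local mm [-25.5 -61.6  21.4] r 66.7 ang -112.5
plane tilt 29.658543769904444 yaw 0.02451931514815191
```

```bash
cat > m2.py <<'E'
from fit import *
ims=[cv2.imread(f"pics/{c}0.png") for c in("top","scene")]; cams=[cam("top"),cam("scene")]
Gs=[grad(i) for i in ims]
pots=dict(a=[0,0],b=[66,-20],c=[51,44],d=[-13,67],e=[-25,-63])
def sc(P,clip=True): return sum((np.clip(radial(G,proj(P,cm)),-60,300) if clip else np.abs(radial(G,proj(P,cm)))).mean() for G,cm in zip(Gs,cams))
def pot2(o,R,uv):
    f=lambda p:-sc(circ(o+R@np.array([p[0]*1e-3,p[1]*1e-3,.027]),R,.032))
    s=min((minimize(f,np.array(uv)+d,method="Nelder-Mead",options=dict(initial_simplex=np.array(uv)+d+2*np.array([[0,0],[1,0],[0,1.]]))) for d in([0,0],[3,0],[-3,0],[0,3],[0,-3])),key=lambda s:s.fun)
    return s.x,-s.fun
for yaw in np.arange(-.16,.13,.04):
    R=Rc(yaw); f=lambda v:-(sc(circ(np.r_[v[:2],.064]+.027*R[:,2],R,.1045),False)+sc(circ(np.r_[v[:2],.064]+.027*R[:,2],R,.102),False))
    s=min((minimize(f,np.array([.515,.132])+d,method="Nelder-Mead",options=dict(initial_simplex=np.array([.515,.132])+d+.002*np.array([[0,0],[1,0],[0,1.]]))) for d in np.array([[0,0],[3,0],[-3,0],[0,3],[0,-3]])*1e-3),key=lambda s:s.fun)
    o=np.r_[s.x,.064]; r={n:pot2(o,R,uv) for n,uv in pots.items()}
    print(round(yaw,3),o.round(4),"rim",round(-s.fun,1),"pots",round(sum(v[1] for v in r.values()),1),"|",*[f"{n} {v[0][0]:.1f},{v[0][1]:.1f} r{np.hypot(*v[0]):.1f} a{np.degrees(np.arctan2(v[0][1],v[0][0])):.0f}" for n,v in r.items()])
I=np.eye(3)
for n,c in dict(f=[.4265,-.2055],g=[.4815,-.2995]).items():
  for k in ([0,1],[0],[1]):
    f=lambda p:-sum(np.clip(radial(Gs[i],proj(circ(np.r_[p*1e-3,.022],I,.032),cams[i])),-60,300).mean() for i in k)
    s=min((minimize(f,np.array(c)*1e3+d,method="Nelder-Mead",options=dict(initial_simplex=np.array(c)*1e3+d+2*np.array([[0,0],[1,0],[0,1.]]))) for d in([0,0],[3,0],[-3,0],[0,3],[0,-3])),key=lambda s:s.fun); print(n,k,s.x.round(1),round(s.fun,1))
E
python3 m2.py
```

```text
-0.16 [0.5156 0.1324 0.064 ] rim 576.2 pots 1727.5 | a 2.8,-2.4 r3.7 a-41 b 68.2,-16.8 r70.3 a-14 c 48.3,48.5 r68.5 a45 d -17.4,64.5 r66.8 a105 e -19.6,-65.1 r68.0 a-107
-0.12 [0.5156 0.1323 0.064 ] rim 604.3 pots 1762.7 | a 2.7,-2.1 r3.4 a-37 b 67.5,-18.7 r70.0 a-15 c 50.1,47.1 r68.8 a43 d -14.8,65.0 r66.7 a103 e -22.3,-63.7 r67.4 a-109
-0.08 [0.5156 0.1327 0.064 ] rim 617.1 pots 1785.2 | a 2.7,-2.1 r3.5 a-38 b 66.7,-20.7 r69.9 a-17 c 51.9,45.1 r68.8 a41 d -12.2,65.3 r66.4 a101 e -24.8,-62.4 r67.1 a-112
-0.04 [0.5156 0.1329 0.064 ] rim 611.4 pots 1798.5 | a 2.6,-1.9 r3.2 a-37 b 65.9,-22.8 r69.7 a-19 c 53.6,43.4 r69.0 a39 d -9.6,65.5 r66.2 a98 e -27.3,-60.9 r66.7 a-114
0.0 [0.5153 0.1331 0.064 ] rim 588.4 pots 1797.5 | a 2.8,-1.7 r3.3 a-31 b 65.3,-24.6 r69.8 a-21 c 55.4,41.5 r69.2 a37 d -6.7,65.7 r66.1 a96 e -29.3,-59.5 r66.3 a-116
0.04 [0.5155 0.1336 0.064 ] rim 557.5 pots 1791.4 | a 2.6,-1.8 r3.2 a-35 b 64.2,-27.0 r69.7 a-23 c 56.9,39.1 r69.0 a35 d -4.4,65.6 r65.8 a94 e -31.6,-58.2 r66.2 a-119
0.08 [0.5154 0.1334 0.064 ] rim 521.4 pots 1770.8 | a 2.6,-1.3 r2.9 a-27 b 63.1,-28.4 r69.2 a-24 c 58.4,37.7 r69.5 a33 d -1.6,66.2 r66.2 a91 e -33.7,-56.2 r65.6 a-121
0.12 [0.5148 0.1334 0.064 ] rim 492.8 pots 1731.8 | a 3.3,-1.1 r3.5 a-18 b 62.8,-30.1 r69.6 a-26 c 60.5,35.7 r70.3 a31 d 1.8,66.2 r66.2 a88 e -35.2,-54.4 r64.9 a-123
f [0, 1] [ 428.1 -207. ] -40.6
f [0] [ 428.7 -206.8] -15.8
f [1] [ 426.7 -206.5] -26.3
g [0, 1] [ 481.9 -301. ] -108.1
g [0] [ 481.5 -301. ] -40.7
g [1] [ 482.4 -301.7] -68.2
```

```bash
cat > plan.py <<'E'
from h import *
O=np.array([.5155,.1328,.064]); YAW=-.06; C=Rc(YAW); L=.206
def slotpose(uv,phi,sgn,up=0.,off=4.,h=0.,L=L):
    """uv mm local pot centre, phi deg radial dir, sgn: tool y=sgn*tangent; up m above floor along axis"""
    p=np.radians(phi); r=C@[np.cos(p),np.sin(p),0]; t=C@[-np.sin(p),np.cos(p),0]; n=C[:,2]
    y=sgn*t; z=-n; R=np.stack([np.cross(y,z),y,z],1)
    pos=O+C@[uv[0]*1e-3,uv[1]*1e-3,.005]+r*off*1e-3+n*(L+up)
    return pos,R
def benchpose(xy,az,up=0.,offx=0.,L=L):
    a=np.radians(az); y=np.array([np.cos(a),np.sin(a),0]); z=np.array([0,0,-1.]); R=np.stack([np.cross(y,z),y,z],1)
    return np.r_[xy,0]+R[:,0]*offx*1e-3+np.array([0,0,L+up]),R
def now():
    from bench import robot
    o=robot.get_obs(); r,p,y=o["ee_rot"]; return np.array(o["tool_pos"]),Ro.from_euler('xyz',[r,p,y]).as_matrix(),o
def rows(wps,start=None,v=.036,w=.09):
    """wps: list of (pos,R[,v]) ; prints rounded rows"""
    p,R,o=now() if start is None else (*start,None); k=0; out=[]
    for wp in wps:
        q,S=wp[:2]; vv=wp[2] if len(wp)>2 else v
        ang=np.linalg.norm(Ro.from_matrix(R.T@S).as_rotvec()); n=max(1,int(np.ceil(max(np.linalg.norm(q-p)/vv,ang/w))))
        for i in range(n):
            tr=np.clip((R.T@((q-p)/(n-i)))/.04,-1,1).round(2)+0.; tw=np.clip(Ro.from_matrix(R.T@S).as_rotvec()/(n-i)/.1,-1,1).round(2)+0.
            p=p+R@(tr*.04); R=R@Ro.from_rotvec(tw*.1).as_matrix(); out.append((tr.tolist(),tw.tolist()))
        out.append(None)
    ch=[];
    for i,x in enumerate(out):
        if x: ch.append(x)
        if x is None or len(ch)==8:
            if ch: print("T",[c[0] for c in ch],"\nW",[c[1] for c in ch],len(ch)); ch=[]
    print("end",p.round(4)); 
    if o: print("t",o["time"],"f",o["wrist_force"].round(1),"w",round(o["width"],4))
E
python3 - <<'E'
from plan import *
e=(-26,-61.6);ph=np.degrees(np.arctan2(-60.6,-27.2))
rows([slotpose(e,ph,1,up=.06),slotpose(e,ph,1,up=.0,v=.02) if 0 else slotpose(e,ph,1)+(.02,)])
print(slotpose(e,ph,1))
E
```

```text
T [[-0.38, -0.43, 0.14], [-0.41, -0.4, 0.14], [-0.44, -0.37, 0.13], [-0.47, -0.33, 0.13], [-0.49, -0.3, 0.13], [-0.51, -0.26, 0.12], [-0.53, -0.22, 0.12], [-0.55, -0.18, 0.13]] 
W [[-0.25, -0.11, 0.81], [-0.25, -0.11, 0.81], [-0.25, -0.11, 0.81], [-0.25, -0.11, 0.81], [-0.25, -0.11, 0.81], [-0.25, -0.11, 0.81], [-0.25, -0.11, 0.81], [-0.25, -0.11, 0.81]] 8
T [[-0.56, -0.14, 0.13], [-0.57, -0.1, 0.13], [-0.57, -0.05, 0.13], [-0.57, -0.01, 0.14], [-0.57, 0.03, 0.15], [-0.56, 0.08, 0.15], [-0.55, 0.12, 0.16], [-0.54, 0.16, 0.17]] 
W [[-0.25, -0.11, 0.81], [-0.25, -0.11, 0.81], [-0.25, -0.11, 0.81], [-0.25, -0.11, 0.82], [-0.25, -0.11, 0.81], [-0.25, -0.11, 0.82], [-0.25, -0.11, 0.81], [-0.25, -0.1, 0.82]] 8
T [[-0.53, 0.19, 0.18], [-0.5, 0.23, 0.2], [-0.48, 0.27, 0.21], [-0.46, 0.3, 0.21]] 
W [[-0.25, -0.11, 0.81], [-0.26, -0.1, 0.82], [-0.25, -0.11, 0.81], [-0.26, -0.1, 0.82]] 4
T [[0.0, 0.0, 0.38], [0.0, 0.0, 0.37], [0.0, 0.0, 0.38], [0.0, 0.0, 0.37]] 
W [[0.0, 0.0, 0.0], [0.0, 0.0, 0.0], [0.0, 0.0, 0.0], [0.0, 0.0, 0.0]] 4
end [0.3883 0.0752 0.2375]
t 1.2 f [ 0.3 -0.9  0.4] w 0.0934
(array([0.38834819, 0.07507139, 0.23732671]), array([[ 0.41561203,  0.77952267,  0.46862677],
       [ 0.88899339, -0.45705387, -0.0281514 ],
       [ 0.19224303,  0.42830616, -0.88294759]]))
```

play_rows:
  translation:
    - [-0.38,-0.43,0.14]
    - [-0.41,-0.4,0.14]
    - [-0.44,-0.37,0.13]
    - [-0.47,-0.33,0.13]
    - [-0.49,-0.3,0.13]
    - [-0.51,-0.26,0.12]
    - [-0.53,-0.22,0.12]
    - [-0.55,-0.18,0.13]
  twist:
    - [-0.25,-0.11,0.81]
    - [-0.25,-0.11,0.81]
    - [-0.25,-0.11,0.81]
    - [-0.25,-0.11,0.81]
    - [-0.25,-0.11,0.81]
    - [-0.25,-0.11,0.81]
    - [-0.25,-0.11,0.81]
    - [-0.25,-0.11,0.81]
  gripper: [0.7,0.7,0.7,0.7,0.7,0.7,0.7,0.7]

```text
time: 2.0
tool_pos: [0.27, 0.3347, 0.3589]
ee_rot: [2.926, 0.019, 2.094]
wrist_force: [0.5, -0.0, -0.2]
width: 0.0801
finger_force: 0.0
```

play_rows:
  translation:
    - [-0.56,-0.14,0.13]
    - [-0.57,-0.1,0.13]
    - [-0.57,-0.05,0.13]
    - [-0.57,-0.01,0.14]
    - [-0.57,0.03,0.15]
    - [-0.56,0.08,0.15]
    - [-0.55,0.12,0.16]
    - [-0.54,0.16,0.17]
  twist:
    - [-0.25,-0.11,0.81]
    - [-0.25,-0.11,0.81]
    - [-0.25,-0.11,0.81]
    - [-0.25,-0.11,0.82]
    - [-0.25,-0.11,0.81]
    - [-0.25,-0.11,0.82]
    - [-0.25,-0.11,0.81]
    - [-0.25,-0.1,0.82]
  gripper: [0.7,0.7,0.7,0.7,0.7,0.7,0.7,0.7]

```text
time: 2.8
tool_pos: [0.3304, 0.1622, 0.3136]
ee_rot: [2.745, -0.098, 1.448]
wrist_force: [1.1, -0.1, -0.1]
width: 0.0802
finger_force: 0.0
```

play_rows:
  translation:
    - [-0.53,0.19,0.18]
    - [-0.5,0.23,0.2]
    - [-0.48,0.27,0.21]
    - [-0.46,0.3,0.21]
    - [0,0,0]
    - [0,0,0]
  twist:
    - [-0.25,-0.11,0.81]
    - [-0.26,-0.1,0.82]
    - [-0.25,-0.11,0.81]
    - [-0.26,-0.1,0.82]
    - [0,0,0]
    - [0,0,0]
  gripper: [0.7,0.7,0.7,0.7,0.7,0.7]

```text
time: 3.4
tool_pos: [0.3601, 0.0767, 0.2905]
ee_rot: [2.69, -0.194, 1.133]
wrist_force: [0.5, 0.6, -0.8]
width: 0.0799
finger_force: 0.0
```

```bash
python3 - <<'E'
from plan import *
from bench import robot
e=(-26,-61.6);ph=np.degrees(np.arctan2(-60.6,-27.2))
p,R=slotpose(e,ph,1,up=.06); q,S,o=now(); print((q-p).round(4),Ro.from_matrix(R.T@S).as_rotvec().round(3),o["joint_positions"].round(2))
rows([slotpose(e,ph,1)+(.02,)])
H=np.zeros((480,800,3),np.uint8)
im=robot.snapshot("top")[:,:,::-1]; H[:,:400]=cv2.resize(im[160:280,215:315],None,fx=4,fy=4,interpolation=2)
im=robot.snapshot("scene")[:,:,::-1];H[:,400:]=cv2.resize(im[130:250,240:340],None,fx=4,fy=4,interpolation=2); cv2.imwrite("pics/e1.png",H)
E
```

```text
[-0.0001 -0.      0.0002] [0. 0. 0.] [ 0.08 -0.46  2.09 -0.08  1.03  0.59]
T [[0.0, 0.0, 0.38], [0.0, 0.0, 0.38], [0.0, 0.0, 0.37], [0.0, 0.0, 0.38]] 
W [[0.0, 0.0, 0.0], [0.0, 0.0, 0.0], [0.0, 0.0, 0.0], [0.0, 0.0, 0.0]] 4
end [0.3884 0.0751 0.2372]
t 3.4 f [ 0.5  0.6 -0.8] w 0.0799
```

View pics/e1.png

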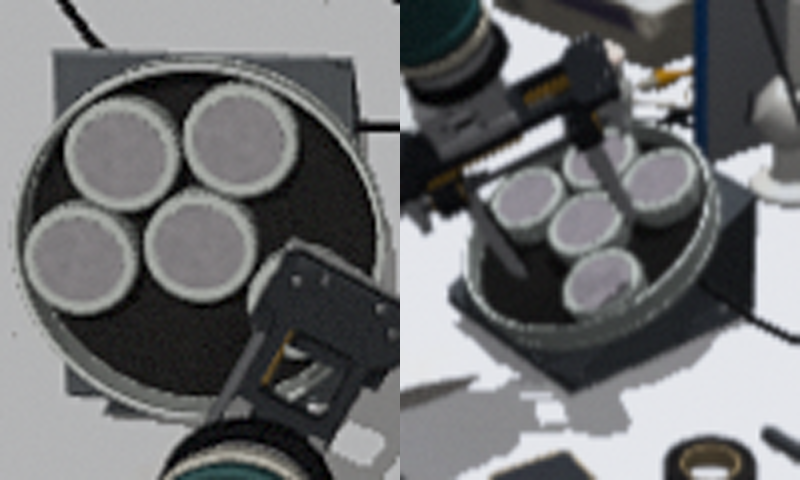

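play_rows:
  translation:
    - [0,0,0.38]
    - [0,0,0.38]
    - [0,0,0.37]
    - [0,0,0.38]
    - [0,0,0]
    - [0,0,0]
  twist:
    - [0,0,0]
    - [0,0,0]
    - [0,0,0]
    - [0,0,0]
    - [0,0,0]
    - [0,0,0]
  gripper: [0.7,0.7,0.7,0.7,0.7,0.7]

```text
time: 4.1
tool_pos: [0.3885, 0.0758, 0.2374]
ee_rot: [2.69, -0.194, 1.135]
wrist_force: [0.6, -0.6, 0.5]
width: 0.0799
finger_force: 0.0
```

play_rows:
  translation:
    - [0,0,0]
    - [0,0,0]
    - [0,0,0]
    - [0,0,0]
    - [0,0,0]
  twist:
    - [0,0,0]
    - [0,0,0]
    - [0,0,0]
    - [0,0,0]
    - [0,0,0]
  gripper: [0.3,0.2,0.2,0.2,0.2]

```text
time: 4.6
tool_pos: [0.3883, 0.0754, 0.2378]
ee_rot: [2.69, -0.195, 1.134]
wrist_force: [-6.0, 3.4, 4.8]
width: 0.0632
finger_force: 30.0
```

```bash
python3 - <<'E'
from plan import *
e=(-26,-61.6);ph=np.degrees(np.arctan2(-60.6,-27.2)); ph2=-77.6; E2=(15.8,-67.4)
rows([slotpose(e,ph,1,up=.012)+(.006,),slotpose(E2,ph2,1,up=.012)+(.02,),slotpose(E2,ph2,1,up=.001)+(.004,)])
E
```

```text
T [[0.0, 0.0, -0.14], [-0.01, 0.0, -0.15]] 
W [[0.0, -0.01, 0.0], [0.0, 0.0, 0.0]] 2
T [[0.04, 0.13, 0.0], [0.03, 0.14, 0.0], [0.02, 0.14, 0.0], [0.01, 0.14, 0.0], [-0.01, 0.14, 0.0], [-0.02, 0.14, 0.0], [-0.03, 0.14, 0.0], [-0.03, 0.13, 0.0]] 
W [[0.0, 0.0, -0.8], [0.0, 0.0, -0.8], [0.0, 0.0, -0.8], [0.0, 0.0, -0.8], [0.0, 0.0, -0.8], [0.0, 0.0, -0.8], [0.0, 0.0, -0.79], [0.0, 0.0, -0.8]] 8
T [[0.0, 0.0, 0.09], [0.0, 0.0, 0.09], [0.0, 0.0, 0.1]] 
W [[0.0, 0.0, 0.0], [0.0, 0.0, 0.0], [0.0, 0.0, 0.0]] 3
end [0.4267 0.0668 0.2589]
t 4.6 f [-6.   3.4  4.8] w 0.0632
```

play_rows:
  translation:
    - [0,0,-0.14]
    - [-0.01,0,-0.15]
    - [0,0,-0.2]
    - [0,0,-0.2]
    - [0,0,0]
  twist:
    - [0,-0.01,0]
    - [0,0,0]
    - [0,0,0]
    - [0,0,0]
    - [0,0,0]
  gripper: [0.2,0.2,0.2,0.2,0.2]

```text
time: 5.1
tool_pos: [0.3755, 0.0756, 0.2631]
ee_rot: [2.687, -0.194, 1.134]
wrist_force: [-0.9, 0.8, -1.1]
width: 0.0634
finger_force: 30.0
```

play_rows:
  translation:
    - [0.04,0.13,0]
    - [0.03,0.14,0]
    - [0.02,0.14,0]
    - [0.01,0.14,0]
    - [-0.01,0.14,0]
    - [-0.02,0.14,0]
    - [-0.03,0.14,0]
    - [-0.03,0.13,0]
  twist:
    - [0,0,-0.8]
    - [0,0,-0.8]
    - [0,0,-0.8]
    - [0,0,-0.8]
    - [0,0,-0.8]
    - [0,0,-0.8]
    - [0,0,-0.79]
    - [0,0,-0.8]
  gripper: [0.2,0.2,0.2,0.2,0.2,0.2,0.2,0.2]

```text
time: 5.9
tool_pos: [0.4143, 0.0672, 0.2823]
ee_rot: [2.663, 0.104, 1.706]
wrist_force: [0.0, -0.6, -0.9]
width: 0.0632
finger_force: 30.0
```

```bash
python3 - <<'E'
from plan import *
from bench import robot
E2=(15.8,-67.4); _,_,o=now(); print(o["joint_positions"].round(2),o["finger_force"])
p,R=slotpose(E2,-77.6,1,up=.028); q,S,o=now(); print((C.T@(q-p)).round(4),Ro.from_matrix(R.T@S).as_rotvec().round(3))
rows([slotpose(E2,-77.6,1,up=.001)+(.005,)])
H=np.zeros((480,800,3),np.uint8)
im=robot.snapshot("top")[:,:,::-1]; H[:,:400]=cv2.resize(im[160:280,215:315],None,fx=4,fy=4,interpolation=2)
im=robot.snapshot("scene")[:,:,::-1];H[:,400:]=cv2.resize(im[130:250,240:340],None,fx=4,fy=4,interpolation=2); cv2.imwrite("pics/e2.png",H)
E
```

```text
[ 0.04 -0.31  2.01 -0.06  0.96 -0.09] 29.993550181388855
[ 0.0002 -0.0002 -0.0007] [ 0.    -0.001 -0.004]
T [[0.0, 0.0, 0.11], [0.0, 0.0, 0.11], [0.0, 0.0, 0.11], [0.0, 0.0, 0.11], [0.0, 0.0, 0.11], [0.01, 0.0, 0.11]] 
W [[0.0, 0.0, 0.01], [0.0, 0.0, 0.01], [0.0, 0.0, 0.0], [0.0, 0.0, 0.01], [0.0, 0.0, 0.0], [0.0, 0.01, 0.01]] 6
end [0.4267 0.0668 0.259 ]
t 5.9 f [ 0.  -0.6 -0.9] w 0.0632
```

View pics/e2.png

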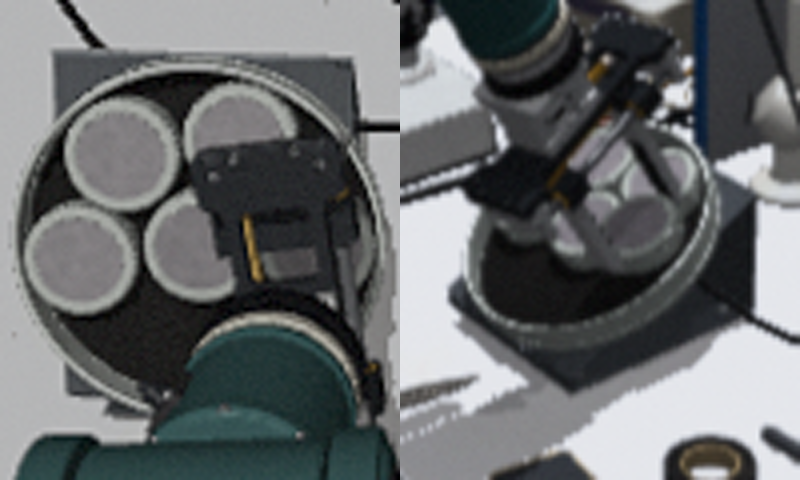

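play_rows:
  translation:
    - [0,0,0.11]
    - [0,0,0.11]
    - [0,0,0.11]
    - [0,0,0.11]
    - [0,0,0.11]
    - [0.01,0,0.09]
    - [0,0,0]
  twist:
    - [0,0,0.01]
    - [0,0,0.01]
    - [0,0,0]
    - [0,0,0.01]
    - [0,0,0]
    - [0,0.01,0.01]
    - [0,0,0]
  gripper: [0.2,0.2,0.2,0.2,0.2,0.2,0.2]

```text
time: 6.7
tool_pos: [0.4262, 0.067, 0.259]
ee_rot: [2.663, 0.099, 1.7]
wrist_force: [0.0, -0.1, -0.4]
width: 0.0633
finger_force: 30.0
```

play_rows:
  translation:
    - [0,0,0.02]
    - [0,0,0.02]
    - [0,0,0]
  twist:
    - [0,0,0]
    - [0,0,0]
    - [0,0,0]
  gripper: [0.2,0.2,0.2]

```text
time: 7.0
tool_pos: [0.4267, 0.0669, 0.2588]
ee_rot: [2.663, 0.099, 1.7]
wrist_force: [-4.8, 0.0, 3.1]
width: 0.0632
finger_force: 30.0
```

play_rows:
  translation:
    - [0,0,0]
    - [0,0,0]
    - [0,0,0]
    - [0,0,-0.2]
    - [0,0,-0.4]
    - [0,0,-0.6]
    - [0,0,-0.6]
  twist:
    - [0,0,0]
    - [0,0,0]
    - [0,0,0]
    - [0,0,0]
    - [0,0,0]
    - [0,0,0]
    - [0,0,0]
  gripper: [0.35,0.5,0.5,0.5,0.5,0.5,0.5]

```text
time: 7.7
tool_pos: [0.3926, 0.0689, 0.3227]
ee_rot: [2.663, 0.099, 1.7]
wrist_force: [0.0, -0.3, 0.5]
width: 0.0709
finger_force: 0.0
```

```bash
python3 - <<'E'
from plan import *
f=(.428,-.2067); az=30
# outward = +tool x for slot f
rows([benchpose(f,az,up=.08,offx=4),benchpose(f,az,up=0,offx=4)+(.02,)]); print(benchpose(f,az,up=.08,offx=4)[0])
E
```

```text
T [[-0.84, -0.1, 0.17], [-0.84, -0.12, 0.16], [-0.84, -0.15, 0.15], [-0.83, -0.19, 0.14], [-0.83, -0.21, 0.13], [-0.82, -0.25, 0.12], [-0.81, -0.27, 0.12], [-0.8, -0.31, 0.11]] 
W [[0.57, 0.24, -0.45], [0.57, 0.24, -0.45], [0.57, 0.24, -0.46], [0.56, 0.24, -0.45], [0.57, 0.23, -0.45], [0.56, 0.24, -0.46], [0.57, 0.23, -0.45], [0.56, 0.24, -0.46]] 8
T [[0.0, 0.0, 0.4], [0.0, 0.0, 0.4], [0.0, 0.0, 0.4], [0.0, 0.0, 0.4], [0.0, 0.0, 0.4]] 
W [[0.0, 0.0, 0.0], [0.0, 0.0, 0.0], [0.0, 0.0, 0.0], [0.0, 0.0, 0.0], [0.0, 0.0, 0.0]] 5
end [ 0.4259 -0.2032  0.2061]
t 7.7 f [ 0.  -0.3  0.5] w 0.0709
[ 0.426     -0.2032359  0.286    ]
```

play_rows:
  translation:
    - [-0.84,-0.1,0.17]
    - [-0.84,-0.12,0.16]
    - [-0.84,-0.15,0.15]
    - [-0.83,-0.19,0.14]
    - [-0.83,-0.21,0.13]
    - [-0.82,-0.25,0.12]
    - [-0.81,-0.27,0.12]
    - [-0.8,-0.31,0.11]
  twist:
    - [0.57,0.24,-0.45]
    - [0.57,0.24,-0.45]
    - [0.57,0.24,-0.46]
    - [0.56,0.24,-0.45]
    - [0.57,0.23,-0.45]
    - [0.56,0.24,-0.46]
    - [0.57,0.23,-0.45]
    - [0.56,0.24,-0.46]
  gripper: [0.8,0.8,0.8,0.8,0.8,0.8,0.8,0.8]

```text
time: 8.5
tool_pos: [0.4265, -0.2048, 0.2858]
ee_rot: [-3.141, 0.0, 2.096]
wrist_force: [1.1, 0.3, -0.2]
width: 0.0846
finger_force: 0.0
```

play_rows:
  translation:
    - [0,0,0.1]
    - [0,0,0.1]
  twist:
    - [0,0,0]
    - [0,0,0]
  gripper: [0.8,0.8]

```text
time: 8.7
tool_pos: [0.4266, -0.2036, 0.2772]
ee_rot: [3.141, -0.0, 2.093]
wrist_force: [-0.7, 0.5, -0.2]
width: 0.0848
finger_force: 0.0
```

```bash
cat > m3.py <<'E'
import sys
from plan import *
from bench import robot
tag=sys.argv[1]; ims=[]
for c in("top","scene"): cv2.imwrite(f"pics/{c}{tag}.png",robot.snapshot(c)[:,:,::-1]); ims.append(cv2.imread(f"pics/{c}{tag}.png"))
cams=[cam("top"),cam("scene")]; Gs=[grad(i) for i in ims]
pots=dict(a=[2.6,-2],b=[66.3,-21.7],c=[52.8,44.2],d=[-10.9,65.4],e=[15.8,-67.4],f=[-62.8,21.9],g=[-49.8,-46])
for n in sys.argv[2]:
    uv=pots[n]; r=[]
    for k in([0,1],[0],[1]):
        f=lambda p:-sum(np.clip(radial(Gs[i],proj(circ(O+C@np.array([p[0]*1e-3,p[1]*1e-3,.027]),C,.032),cams[i])),-60,300).mean() for i in k)
        s=min((minimize(f,np.array(uv)+d,method="Nelder-Mead",options=dict(initial_simplex=np.array(uv)+d+2*np.array([[0,0],[1,0],[0,1.]]))) for d in([0,0],[3,0],[-3,0],[0,3],[0,-3])),key=lambda s:s.fun)
        r+=[s.x.round(1).tolist(),int(-s.fun)]
    print(n,*r)
H=np.zeros((480,800,3),np.uint8)
H[:,:400]=cv2.resize(ims[0][160:280,215:315],None,fx=4,fy=4,interpolation=2)
H[:,400:]=cv2.resize(ims[1][130:250,240:340],None,fx=4,fy=4,interpolation=2); cv2.imwrite(f"pics/m{tag}.png",H)
E
python3 m3.py 3 abcde; python3 -c "
from plan import *
f=(.428,-.2067)
print(now()[0]);rows([benchpose(f,30,up=0,offx=4)+(.02,)])"
```

```text
a [2.4, -2.3] 424 [3.0, -2.2] 265 [0.1, -4.4] 177
b [66.8, -21.7] 369 [67.1, -21.1] 231 [65.8, -23.6] 149
c [53.0, 44.2] 381 [52.9, 44.0] 220 [53.2, 45.4] 163
d [-10.9, 65.2] 358 [-10.6, 65.1] 226 [-11.9, 65.0] 135
e [17.4, -70.0] 368 [18.7, -69.2] 229 [14.9, -75.1] 198
[ 0.42614606 -0.20228586  0.27673016]
T [[-0.01, 0.0, 0.44], [0.0, -0.01, 0.44], [-0.01, 0.0, 0.44], [0.0, -0.01, 0.45]] 
W [[0.0, 0.0, 0.0], [0.0, 0.0, 0.0], [0.0, -0.01, 0.0], [0.0, 0.0, 0.0]] 4
end [ 0.4258 -0.2033  0.2059]
t 8.8 f [-0.3 -0.8 -0.9] w 0.0845
```

View pics/m3.png

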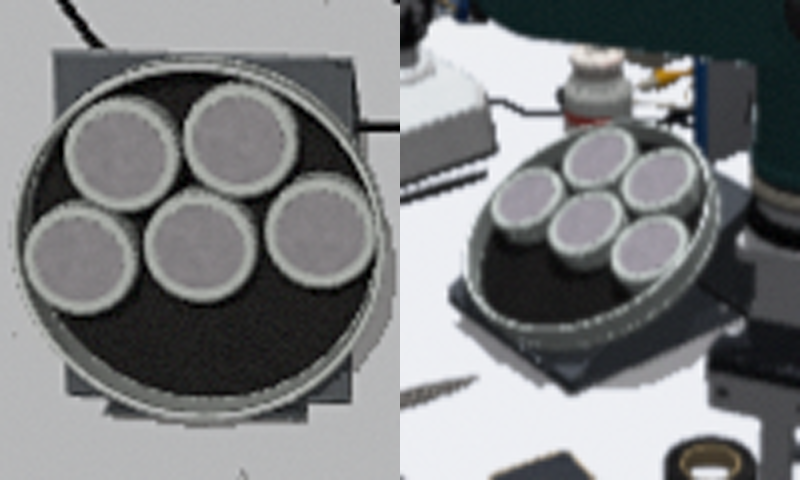

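play_rows:
  translation:
    - [-0.01,0,0.44]
    - [0,-0.01,0.44]
    - [-0.01,0,0.44]
    - [0,-0.01,0.45]
    - [0,0,0]
  twist:
    - [0,0,0]
    - [0,0,0]
    - [0,-0.01,0]
    - [0,0,0]
    - [0,0,0]
  gripper: [0.8,0.8,0.8,0.8,0.8]

```text
time: 9.3
tool_pos: [0.4251, -0.2024, 0.2045]
ee_rot: [-3.14, -0.003, 2.096]
wrist_force: [-0.3, 0.3, -0.1]
width: 0.0849
finger_force: 0.0
```

play_rows:
  translation:
    - [0,0,0]
    - [0,0,0]
    - [0,0,0]
    - [0,0,0]
    - [0,0,-0.4]
    - [0,0,-0.8]
    - [0,0,-0.8]
  twist:
    - [0,0,0]
    - [0,0,0]
    - [0,0,0]
    - [0,0,0]
    - [0,0,0]
    - [0,0,0]
    - [0,0,0]
  gripper: [0.3,0.2,0.2,0.2,0.2,0.2,0.2]

```text
time: 10.0
tool_pos: [0.4258, -0.2041, 0.2869]
ee_rot: [-3.141, -0.001, 2.094]
wrist_force: [0.7, 1.2, -0.6]
width: 0.0635
finger_force: 30.0
```

```bash
python3 - <<'E'
from plan import *
F=(-62.4,19.9); ph=161.6
rows([slotpose(F,ph,-1,up=.07),slotpose(F,ph,-1,up=.003)+(.012,)])
E
```

```text
T [[0.84, 0.22, 0.01], [0.83, 0.27, -0.01], [0.81, 0.32, -0.03], [0.78, 0.37, -0.05], [0.76, 0.42, -0.07], [0.73, 0.47, -0.08], [0.7, 0.51, -0.09], [0.66, 0.55, -0.1]] 
W [[-0.28, -0.36, -0.59], [-0.28, -0.36, -0.59], [-0.28, -0.36, -0.59], [-0.27, -0.36, -0.59], [-0.28, -0.36, -0.6], [-0.27, -0.36, -0.59], [-0.28, -0.36, -0.6], [-0.27, -0.36, -0.59]] 8
T [[0.62, 0.59, -0.11], [0.59, 0.64, -0.11], [0.54, 0.67, -0.12]] 
W [[-0.28, -0.36, -0.6], [-0.27, -0.36, -0.59], [-0.28, -0.35, -0.6]] 3
T [[0.0, 0.0, 0.28], [0.0, 0.0, 0.28], [0.0, 0.0, 0.28], [0.0, 0.0, 0.28], [0.0, 0.0, 0.28], [0.0, 0.0, 0.27]] 
W [[0.0, 0.0, 0.0], [0.0, 0.0, 0.0], [0.0, 0.0, 0.0], [0.0, 0.0, 0.0], [0.0, 0.0, 0.0], [0.0, 0.0, 0.0]] 6
end [0.358  0.1635 0.222 ]
t 10.0 f [ 0.7  1.2 -0.6] w 0.0635
```

play_rows:
  translation:
    - [0.84,0.22,0.01]
    - [0.83,0.27,-0.01]
    - [0.81,0.32,-0.03]
    - [0.78,0.37,-0.05]
    - [0.76,0.42,-0.07]
    - [0.73,0.47,-0.08]
    - [0.7,0.51,-0.09]
    - [0.66,0.55,-0.1]
  twist:
    - [-0.28,-0.36,-0.59]
    - [-0.28,-0.36,-0.59]
    - [-0.28,-0.36,-0.59]
    - [-0.27,-0.36,-0.59]
    - [-0.28,-0.36,-0.6]
    - [-0.27,-0.36,-0.59]
    - [-0.28,-0.36,-0.6]
    - [-0.27,-0.36,-0.59]
  gripper: [0.2,0.2,0.2,0.2,0.2,0.2,0.2,0.2]

```text
time: 10.8
tool_pos: [0.3531, 0.0655, 0.2822]
ee_rot: [2.99, 0.331, 2.55]
wrist_force: [0.0, 0.3, -0.8]
width: 0.0634
finger_force: 30.0
```

play_rows:
  translation:
    - [0.62,0.59,-0.11]
    - [0.59,0.64,-0.11]
    - [0.54,0.67,-0.12]
    - [0,0,0]
    - [0,0,0]
  twist:
    - [-0.28,-0.36,-0.6]
    - [-0.27,-0.36,-0.59]
    - [-0.28,-0.35,-0.6]
    - [0,0,0]
    - [0,0,0]
  gripper: [0.2,0.2,0.2,0.2,0.2]

```text
time: 11.3
tool_pos: [0.3265, 0.1658, 0.2801]
ee_rot: [2.976, 0.463, 2.725]
wrist_force: [-0.6, -0.4, -0.6]
width: 0.0635
finger_force: 30.0
```

```bash
python3 - <<'E'
from plan import *
F=(-62.4,19.9); ph=161.6
p,R=slotpose(F,ph,-1,up=.07); q,S,o=now(); print((C.T@(q-p)).round(4),Ro.from_matrix(R.T@S).as_rotvec().round(3),o["joint_positions"].round(2))
rows([slotpose(F,ph,-1,up=.003)+(.012,)])
E
```

```text
[-0.0007  0.0004 -0.0007] [-0.    -0.001 -0.003] [ 0.4  -0.43  2.09 -0.24  1.04 -0.71]
T [[0.0, 0.0, 0.28], [0.0, 0.0, 0.28], [0.0, 0.0, 0.27], [-0.01, 0.0, 0.28], [0.0, 0.0, 0.27], [-0.01, -0.01, 0.28]] 
W [[0.0, 0.0, 0.01], [0.0, 0.0, 0.0], [0.0, 0.0, 0.01], [0.0, 0.0, 0.0], [0.0, 0.0, 0.01], [0.0, 0.01, 0.0]] 6
end [0.3582 0.1632 0.2218]
t 11.3 f [-0.6 -0.4 -0.6] w 0.0635
```

play_rows:
  translation:
    - [0,0,0.28]
    - [0,0,0.28]
    - [0,0,0.27]
    - [-0.01,0,0.28]
    - [0,0,0.27]
    - [-0.01,-0.01,0.28]
    - [0,0,0]
  twist:
    - [0,0,0.01]
    - [0,0,0]
    - [0,0,0.01]
    - [0,0,0]
    - [0,0,0.01]
    - [0,0.01,0]
    - [0,0,0]
  gripper: [0.2,0.2,0.2,0.2,0.2,0.2,0.2]

```text
time: 12.0
tool_pos: [0.3594, 0.1623, 0.2207]
ee_rot: [2.976, 0.461, 2.719]
wrist_force: [1.8, -1.2, -0.3]
width: 0.0638
finger_force: 30.0
```

play_rows:
  translation:
    - [0,0,0.03]
    - [0,0,0.03]
    - [0,0,0]
  twist:
    - [0,0,0]
    - [0,0,0]
    - [0,0,0]
  gripper: [0.2,0.2,0.2]

```text
time: 12.3
tool_pos: [0.3598, 0.1626, 0.22]
ee_rot: [2.975, 0.462, 2.719]
wrist_force: [-1.9, -2.1, 1.9]
width: 0.0635
finger_force: 30.6
```

play_rows:
  translation:
    - [0,0,0.02]
    - [0,0,0]
  twist:
    - [0,0,0]
    - [0,0,0]
  gripper: [0.2,0.2]

```text
time: 12.5
tool_pos: [0.3599, 0.1626, 0.2199]
ee_rot: [2.975, 0.462, 2.719]
wrist_force: [-7.8, -2.6, 9.0]
width: 0.0635
finger_force: 30.7
```

play_rows:
  translation:
    - [0,0,0]
    - [0,0,0]
    - [0,0,0]
    - [0,0,-0.2]
    - [0,0,-0.5]
    - [0,0,-0.7]
    - [0,0,-0.7]
  twist:
    - [0,0,0]
    - [0,0,0]
    - [0,0,0]
    - [0,0,0]
    - [0,0,0]
    - [0,0,0]
    - [0,0,0]
  gripper: [0.35,0.5,0.5,0.5,0.5,0.5,0.5]

```text
time: 13.2
tool_pos: [0.3204, 0.1651, 0.2943]
ee_rot: [2.973, 0.462, 2.718]
wrist_force: [0.8, 0.7, -0.2]
width: 0.0704
finger_force: 0.0
```

```bash
python3 - <<'E'
from plan import *
g=(.482,-.301)
rows([benchpose(g,-90,up=.07,offx=-4)],v=.039,w=.099)
E
```

```text
T [[-0.26, -0.34, 0.09], [-0.29, -0.31, 0.1], [-0.32, -0.28, 0.11], [-0.35, -0.25, 0.12], [-0.37, -0.21, 0.12], [-0.38, -0.17, 0.13], [-0.4, -0.13, 0.13], [-0.41, -0.09, 0.14]] 
W [[0.24, -0.03, 0.96], [0.24, -0.03, 0.96], [0.24, -0.03, 0.96], [0.24, -0.03, 0.96], [0.24, -0.03, 0.96], [0.24, -0.03, 0.96], [0.24, -0.03, 0.96], [0.24, -0.03, 0.96]] 8
T [[-0.41, -0.04, 0.14], [-0.42, 0.0, 0.14], [-0.41, 0.04, 0.14], [-0.41, 0.08, 0.14], [-0.4, 0.13, 0.14], [-0.38, 0.17, 0.14], [-0.36, 0.21, 0.14], [-0.34, 0.24, 0.13]] 
W [[0.24, -0.03, 0.96], [0.24, -0.03, 0.96], [0.24, -0.03, 0.96], [0.24, -0.03, 0.96], [0.24, -0.03, 0.96], [0.24, -0.03, 0.96], [0.24, -0.03, 0.96], [0.24, -0.04, 0.96]] 8
T [[-0.32, 0.28, 0.13], [-0.29, 0.31, 0.12], [-0.26, 0.34, 0.11], [-0.22, 0.36, 0.1], [-0.19, 0.39, 0.1], [-0.15, 0.4, 0.09], [-0.11, 0.42, 0.08], [-0.06, 0.43, 0.07]] 
W [[0.24, -0.03, 0.96], [0.24, -0.04, 0.96], [0.24, -0.03, 0.96], [0.24, -0.04, 0.96], [0.24, -0.03, 0.96], [0.24, -0.04, 0.96], [0.24, -0.03, 0.96], [0.24, -0.04, 0.96]] 8
T [[-0.02, 0.43, 0.06], [0.02, 0.44, 0.05], [0.06, 0.43, 0.03], [0.1, 0.43, 0.02]] 
W [[0.24, -0.03, 0.95], [0.24, -0.04, 0.96], [0.24, -0.03, 0.95], [0.23, -0.04, 0.96]] 4
end [ 0.4782 -0.301   0.2762]
t 13.2 f [ 0.8  0.7 -0.2] w 0.0704
```

play_rows:
  translation:
    - [-0.26,-0.34,-0.5]
    - [-0.29,-0.31,-0.4]
    - [-0.32,-0.28,0.1]
    - [-0.35,-0.25,0.12]
    - [-0.37,-0.21,0.12]
    - [-0.38,-0.17,0.13]
    - [-0.4,-0.13,0.13]
    - [-0.41,-0.09,0.14]
  twist:
    - [0.24,-0.03,0.96]
    - [0.24,-0.03,0.96]
    - [0.24,-0.03,0.96]
    - [0.24,-0.03,0.96]
    - [0.24,-0.03,0.96]
    - [0.24,-0.03,0.96]
    - [0.24,-0.03,0.96]
    - [0.24,-0.03,0.96]
  gripper: [0.8,0.8,0.8,0.8,0.8,0.8,0.8,0.8]

```text
time: 14.0
tool_pos: [0.3456, 0.0329, 0.3277]
ee_rot: [2.853, 0.303, 1.901]
wrist_force: [0.5, 1.1, 0.5]
width: 0.0847
finger_force: 0.0
```

play_rows:
  translation:
    - [-0.41,-0.04,0.14]
    - [-0.42,0,0.14]
    - [-0.41,0.04,0.14]
    - [-0.41,0.08,0.14]
    - [-0.4,0.13,0.14]
    - [-0.38,0.17,0.14]
    - [-0.36,0.21,0.14]
    - [-0.34,0.24,0.13]
  twist:
    - [0.24,-0.03,0.96]
    - [0.24,-0.03,0.96]
    - [0.24,-0.03,0.96]
    - [0.24,-0.03,0.96]
    - [0.24,-0.03,0.96]
    - [0.24,-0.03,0.96]
    - [0.24,-0.03,0.96]
    - [0.24,-0.04,0.96]
  gripper: [0.8,0.8,0.8,0.8,0.8,0.8,0.8,0.8]

```text
time: 14.8
tool_pos: [0.391, -0.1001, 0.3224]
ee_rot: [2.89, 0.114, 1.139]
wrist_force: [-0.5, -1.0, -0.0]
width: 0.0842
finger_force: 0.0
```

play_rows:
  translation:
    - [-0.32,0.28,0.13]
    - [-0.29,0.31,0.12]
    - [-0.26,0.34,0.11]
    - [-0.22,0.36,0.1]
    - [-0.19,0.39,0.1]
    - [-0.15,0.4,0.09]
    - [-0.11,0.42,0.08]
    - [-0.06,0.43,0.07]
  twist:
    - [0.24,-0.03,0.96]
    - [0.24,-0.04,0.96]
    - [0.24,-0.03,0.96]
    - [0.24,-0.04,0.96]
    - [0.24,-0.03,0.96]
    - [0.24,-0.04,0.96]
    - [0.24,-0.03,0.96]
    - [0.24,-0.04,0.96]
  gripper: [0.8,0.8,0.8,0.8,0.8,0.8,0.8,0.8]

```text
time: 15.6
tool_pos: [0.4359, -0.2337, 0.317]
ee_rot: [3.045, 0.004, 0.378]
wrist_force: [0.0, 0.5, -0.4]
width: 0.0844
finger_force: 0.0
```

```bash
python3 - <<'E'
from plan import *
g=(.482,-.301)
rows([benchpose(g,-90,up=.06,offx=-4),benchpose(g,-90,up=0,offx=-4)+(.02,)],v=.039,w=.095)
E
python3 m3.py 4 abcdef
```

```text
T [[0.07, 0.36, 0.29], [0.1, 0.36, 0.28], [0.13, 0.36, 0.28], [0.16, 0.36, 0.27], [0.19, 0.35, 0.26]] 
W [[0.19, -0.03, 0.76], [0.19, -0.03, 0.75], [0.19, -0.03, 0.76], [0.2, -0.03, 0.75], [0.19, -0.03, 0.76]] 5
T [[0.0, 0.0, 0.38], [0.0, 0.0, 0.37], [0.0, 0.0, 0.38], [0.0, 0.0, 0.37]] 
W [[0.0, 0.0, 0.0], [0.0, 0.0, 0.0], [0.0, 0.0, 0.0], [0.0, 0.0, 0.0]] 4
end [ 0.4782 -0.3012  0.2062]
t 15.6 f [ 0.   0.5 -0.4] w 0.0844
a [2.9, -2.3] 406 [3.4, -2.3] 249 [1.1, -4.3] 171
b [66.8, -21.7] 369 [67.1, -21.1] 230 [65.8, -23.6] 150
c [53.0, 44.2] 379 [52.9, 44.1] 218 [53.2, 45.4] 163
d [-10.2, 66.1] 337 [-10.0, 66.1] 216 [-10.7, 66.6] 121
e [17.4, -70.0] 367 [18.7, -69.2] 228 [14.9, -75.1] 199
f [-64.5, 18.8] 373 [-62.7, 19.4] 198 [-66.5, 17.6] 197
```

View pics/m4.png

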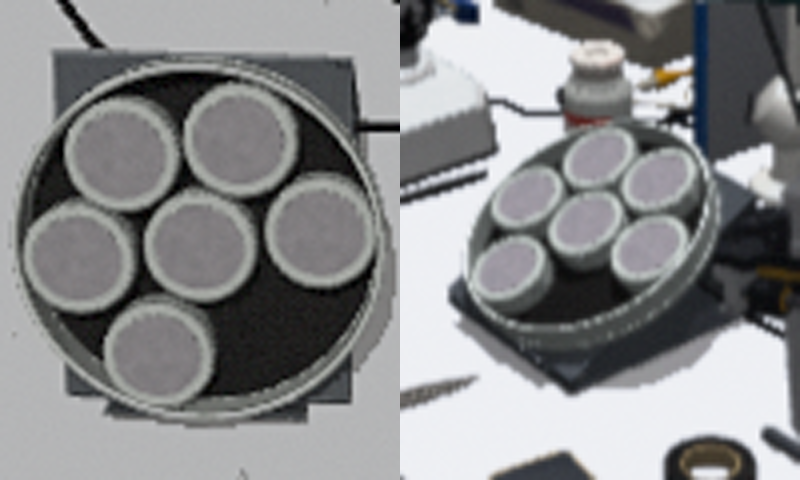

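```bash
python3 - <<'E'
from plan import *
g=(.482,-.301)
rows([benchpose(g,-90,up=.06,offx=-6),benchpose(g,-90,up=0,offx=-6)+(.02,)],v=.039,w=.095)
E
```

```text
T [[0.06, 0.36, 0.29], [0.09, 0.35, 0.28], [0.12, 0.35, 0.28], [0.15, 0.35, 0.27], [0.18, 0.34, 0.25]] 
W [[0.19, -0.03, 0.76], [0.2, -0.03, 0.76], [0.19, -0.03, 0.76], [0.2, -0.02, 0.76], [0.19, -0.03, 0.76]] 5
T [[0.0, 0.0, 0.38], [0.0, 0.0, 0.37], [0.0, 0.0, 0.38], [0.0, 0.0, 0.37]] 
W [[0.0, 0.0, 0.0], [0.0, 0.0, 0.0], [0.0, 0.0, 0.0], [0.0, 0.0, 0.0]] 4
end [ 0.4762 -0.3008  0.2062]
t 15.7 f [0.6 0.4 0.1] w 0.0846
```

play_rows:
  translation:
    - [0.06,0.36,0.29]
    - [0.09,0.35,0.28]
    - [0.12,0.35,0.28]
    - [0.15,0.35,0.27]
    - [0.18,0.34,0.25]
    - [0,0,0]
    - [0,0,0]
  twist:
    - [0.19,-0.03,0.76]
    - [0.2,-0.03,0.76]
    - [0.19,-0.03,0.76]
    - [0.2,-0.02,0.76]
    - [0.19,-0.03,0.76]
    - [0,0,0]
    - [0,0,0]
  gripper: [0.8,0.8,0.8,0.8,0.8,0.8,0.8]

```text
time: 16.4
tool_pos: [0.4755, -0.2985, 0.2659]
ee_rot: [-3.141, 0.001, 0.004]
wrist_force: [0.0, -1.2, 0.2]
width: 0.0846
finger_force: 0.0
```

play_rows:
  translation:
    - [0,0,0.38]
    - [0,0,0.37]
    - [0,0,0.38]
    - [0,0,0.37]
    - [0,0,0]
    - [0,0,0]
  twist:
    - [0,0,0]
    - [0,0,0]
    - [0,0,0]
    - [0,0,0]
    - [0,0,0]
    - [0,0,0]
  gripper: [0.8,0.8,0.8,0.8,0.8,0.8]

```text
time: 17.0
tool_pos: [0.4754, -0.299, 0.2049]
ee_rot: [-3.14, 0.002, 0.002]
wrist_force: [0.6, 0.9, 0.6]
width: 0.0848
finger_force: 0.0
```

play_rows:
  translation:
    - [0,0,0]
    - [0,0,0]
    - [0,0,0]
    - [0,0,0]
    - [0,0,-0.4]
    - [0,0,-0.8]
    - [0,0,-0.8]
    - [0,0,0]
  twist:
    - [0,0,0]
    - [0,0,0]
    - [0,0,0]
    - [0,0,0]
    - [0,0,0]
    - [0,0,0]
    - [0,0,0]
    - [0,0,0]
  gripper: [0.3,0.2,0.2,0.2,0.2,0.2,0.2,0.2]

```text
time: 17.8
tool_pos: [0.4768, -0.3001, 0.2913]
ee_rot: [3.136, -0.007, 0.002]
wrist_force: [1.3, -0.2, -0.1]
width: 0.0635
finger_force: 30.0
```

```bash
python3 - <<'E'
from plan import *
G=(-48.7,-46.9); ph=222.3
rows([slotpose(G,ph,1,up=.08,off=6)])
E
```

```text
T [[-0.31, -0.82, -0.02], [-0.26, -0.83, -0.04], [-0.21, -0.85, -0.06], [-0.16, -0.86, -0.08], [-0.11, -0.86, -0.1], [-0.06, -0.86, -0.12], [-0.01, -0.86, -0.13], [0.05, -0.86, -0.14]] 
W [[-0.15, 0.38, -0.55], [-0.16, 0.38, -0.55], [-0.15, 0.38, -0.55], [-0.15, 0.38, -0.55], [-0.16, 0.38, -0.55], [-0.15, 0.38, -0.55], [-0.16, 0.38, -0.55], [-0.15, 0.38, -0.55]] 8
T [[0.1, -0.86, -0.16], [0.15, -0.85, -0.16], [0.21, -0.83, -0.17], [0.25, -0.82, -0.18]] 
W [[-0.15, 0.37, -0.56], [-0.16, 0.38, -0.55], [-0.15, 0.37, -0.56], [-0.16, 0.38, -0.55]] 4
end [0.3291 0.0929 0.2961]
t 17.8 f [ 1.3 -0.2 -0.1] w 0.0635
```

play_rows:
  translation:
    - [-0.31,-0.82,-0.02]
    - [-0.26,-0.83,-0.04]
    - [-0.21,-0.85,-0.06]
    - [-0.16,-0.86,-0.08]
    - [-0.11,-0.86,-0.1]
    - [-0.06,-0.86,-0.12]
    - [-0.01,-0.86,-0.13]
    - [0.05,-0.86,-0.14]
  twist:
    - [-0.15,0.38,-0.55]
    - [-0.16,0.38,-0.55]
    - [-0.15,0.38,-0.55]
    - [-0.15,0.38,-0.55]
    - [-0.16,0.38,-0.55]
    - [-0.15,0.38,-0.55]
    - [-0.16,0.38,-0.55]
    - [-0.15,0.38,-0.55]
  gripper: [0.2,0.2,0.2,0.2,0.2,0.2,0.2,0.2]

```text
time: 18.6
tool_pos: [0.3762, -0.0363, 0.2897]
ee_rot: [2.953, -0.264, 0.472]
wrist_force: [0.3, 0.5, -1.2]
width: 0.0631
finger_force: 30.0
```

play_rows:
  translation:
    - [0.1,-0.86,-0.16]
    - [0.15,-0.85,-0.16]
    - [0.21,-0.83,-0.17]
    - [0.25,-0.82,-0.18]
    - [0,0,0]
    - [0,0,0]
  twist:
    - [-0.15,0.37,-0.56]
    - [-0.16,0.38,-0.55]
    - [-0.15,0.37,-0.56]
    - [-0.16,0.38,-0.55]
    - [0,0,0]
    - [0,0,0]
  gripper: [0.2,0.2,0.2,0.2,0.2,0.2]

```text
time: 19.2
tool_pos: [0.3273, 0.0943, 0.2932]
ee_rot: [2.81, -0.351, 0.739]
wrist_force: [0.8, -0.1, 0.1]
width: 0.0633
finger_force: 30.0
```

```bash
python3 - <<'E'
from plan import *
G=(-48.7,-46.9); ph=222.3
p,R=slotpose(G,ph,1,up=.08,off=6); q,S,o=now(); print((C.T@(q-p)).round(4),Ro.from_matrix(R.T@S).as_rotvec().round(3),o["joint_positions"].round(2))
rows([slotpose(G,ph,1,up=.026,off=6)+(.015,),slotpose(G,ph,1,up=.001,off=6)+(.004,)])
E
```

```text
[-0.0031  0.0012 -0.0015] [ 0.012 -0.004  0.001] [ 0.15 -0.53  2.13 -0.1   1.08  1.07]
T [[0.01, 0.02, 0.33], [0.01, 0.02, 0.33], [0.01, 0.02, 0.33], [0.01, 0.02, 0.32]] 
W [[-0.03, 0.01, 0.0], [-0.03, 0.01, 0.0], [-0.03, 0.01, 0.0], [-0.03, 0.01, -0.01]] 4
T [[0.0, 0.0, 0.09], [0.0, 0.0, 0.09], [0.0, 0.0, 0.09], [0.0, 0.0, 0.09], [0.0, 0.0, 0.09], [0.0, 0.0, 0.09], [0.0, 0.0, 0.09]] 
W [[0.0, 0.0, 0.0], [0.0, 0.0, 0.0], [0.0, 0.0, 0.0], [0.0, 0.0, 0.0], [0.0, 0.0, 0.0], [0.0, 0.0, 0.0], [0.0, 0.0, 0.0]] 7
end [0.3662 0.0908 0.226 ]
t 19.2 f [ 0.8 -0.1  0.1] w 0.0633
```

play_rows:
  translation:
    - [0.01,0.02,0.33]
    - [0.01,0.02,0.33]
    - [0.01,0.02,0.33]
    - [0.01,0.02,0.32]
    - [0,0,0]
    - [0,0,0]
  twist:
    - [-0.03,0.01,0]
    - [-0.03,0.01,0]
    - [-0.03,0.01,0]
    - [-0.03,0.01,-0.01]
    - [0,0,0]
    - [0,0,0]
  gripper: [0.2,0.2,0.2,0.2,0.2,0.2]

```text
time: 19.8
tool_pos: [0.3555, 0.0898, 0.249]
ee_rot: [2.798, -0.355, 0.735]
wrist_force: [1.2, -0.7, -0.9]
width: 0.0639
finger_force: 30.0
```

```bash
python3 - <<'E'
from plan import *
from bench import robot
G=(-48.7,-46.9); ph=222.3
p,R=slotpose(G,ph,1,up=.026,off=6)
for i in range(3):
    q,S,o=now(); print((R.T@(q-p)).round(4),Ro.from_matrix(R.T@S).as_rotvec().round(3)); im=robot.snapshot("scene")
H=cv2.resize(im[130:250,240:340,::-1],None,fx=5,fy=5,interpolation=2); cv2.imwrite("pics/g1.png",H)
rows([slotpose(G,ph,1,up=.001,off=6)+(.004,)])
E
```

```text
[-0.0001  0.002  -0.0001] [-0.002 -0.001  0.005]
[ 0.0002  0.0019 -0.0006] [-0.003  0.     0.004]
[ 0.0005  0.0019 -0.001 ] [-0.003  0.001  0.004]
T [[0.0, -0.01, 0.09], [0.0, -0.01, 0.09], [0.0, -0.01, 0.09], [0.0, 0.0, 0.1], [-0.01, -0.01, 0.09], [0.0, 0.0, 0.1], [-0.01, -0.01, 0.09]] 
W [[0.0, 0.0, 0.0], [0.01, 0.0, -0.01], [0.0, 0.0, 0.0], [0.01, 0.0, -0.01], [0.0, -0.01, 0.0], [0.01, 0.0, -0.01], [0.0, -0.01, 0.0]] 7
end [0.366  0.0908 0.2263]
t 19.95 f [-0.7 -0.  -0.1] w 0.0639
```

View pics/g1.png

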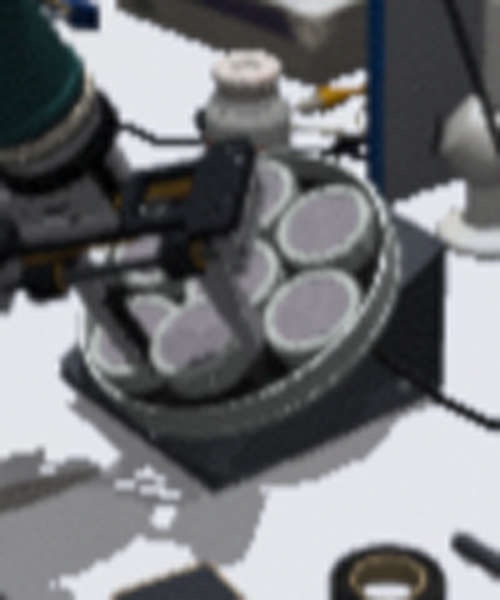

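play_rows:
  translation:
    - [0,-0.03,0]
    - [0,-0.02,0.05]
    - [0,0,0.09]
    - [0,0,0.1]
    - [-0.01,0,0.09]
    - [0,0,0.1]
    - [0,0,0]
  twist:
    - [0,0,0]
    - [0.01,0,-0.01]
    - [0,0,0]
    - [0.01,0,-0.01]
    - [0,-0.01,0]
    - [0.01,0,-0.01]
    - [0,0,0]
  gripper: [0.2,0.2,0.2,0.2,0.2,0.2,0.2]

```text
time: 20.65
tool_pos: [0.362, 0.0918, 0.233]
ee_rot: [2.799, -0.354, 0.741]
wrist_force: [0.3, 1.0, -1.0]
width: 0.0632
finger_force: 30.0
```

```bash
python3 - <<'E'
from plan import *
p,R=slotpose((-48.7,-46.9),222.3,1,up=.0,off=6)
q,S,o=now(); print((R.T@(q-p)).round(4),Ro.from_matrix(R.T@S).as_rotvec().round(3),o["wrist_force"],(R.T@o["wrist_force"]).round(1))
E
```

```text
[ 0.    -0.001 -0.009] [ 0.001 -0.    -0.001] [ 0.26616958  0.96794218 -1.00628403] [ 0.4 -0.9  1. ]
```

play_rows:
  translation:
    - [0,0.01,0.06]
    - [0,0,0.06]
    - [0,0,0.05]
    - [0,0,0.03]
    - [0,0,0]
  twist:
    - [0,0,0]
    - [0,0,0]
    - [0,0,0]
    - [0,0,0]
    - [0,0,0]
  gripper: [0.2,0.2,0.2,0.2,0.2]

```text
time: 21.15
tool_pos: [0.3659, 0.0912, 0.2265]
ee_rot: [2.799, -0.355, 0.741]
wrist_force: [0.4, -0.4, -2.1]
width: 0.0631
finger_force: 30.0
```

play_rows:
  translation:
    - [0,0,0.02]
    - [0,0,0]
  twist:
    - [0,0,0]
    - [0,0,0]
  gripper: [0.2,0.2]

```text
time: 21.35
tool_pos: [0.3663, 0.0912, 0.2259]
ee_rot: [2.798, -0.355, 0.741]
wrist_force: [0.8, -0.6, -1.9]
width: 0.0634
finger_force: 30.0
```

play_rows:
  translation:
    - [0,0,0.02]
    - [0,0,0]
  twist:
    - [0,0,0]
    - [0,0,0]
  gripper: [0.2,0.2]

```text
time: 21.55
tool_pos: [0.3666, 0.0912, 0.2252]
ee_rot: [2.798, -0.355, 0.741]
wrist_force: [0.2, -0.2, -1.5]
width: 0.0631
finger_force: 30.0
```

play_rows:
  translation:
    - [0,0,0.02]
    - [0,0,0]
  twist:
    - [0,0,0]
    - [0,0,0]
  gripper: [0.2,0.2]

```text
time: 21.75
tool_pos: [0.3671, 0.0912, 0.2245]
ee_rot: [2.798, -0.355, 0.741]
wrist_force: [1.1, 0.5, -0.9]
width: 0.0634
finger_force: 30.0
```

play_rows:
  translation:
    - [0,0,0.02]
    - [0,0,0]
  twist:
    - [0,0,0]
    - [0,0,0]
  gripper: [0.2,0.2]

```text
time: 21.95
tool_pos: [0.3673, 0.0911, 0.2243]
ee_rot: [2.799, -0.354, 0.741]
wrist_force: [-4.7, -1.6, 4.4]
width: 0.0631
finger_force: 30.0
```

Contact with the floor; release and withdraw.

play_rows:
  translation:
    - [0,0,0]
    - [0,0,0]
    - [0,0,0]
    - [0,0,-0.15]
    - [0,0,-0.4]
    - [0,0,-0.8]
    - [0,0,-0.8]
    - [0,0,-0.8]
  twist:
    - [0,0,0]
    - [0,0,0]
    - [0,0,0]
    - [0,0,0]
    - [0,0,0]
    - [0,0,0]
    - [0,0,0]
    - [0,0,0]
  gripper: [0.38,0.45,0.45,0.45,0.45,0.45,0.45,0.45]

```text
time: 22.75
tool_pos: [0.3112, 0.0943, 0.3293]
ee_rot: [2.798, -0.355, 0.741]
wrist_force: [1.4, -0.2, -0.7]
width: 0.0684
finger_force: 0.0
```

play_rows:
  translation:
    - [-0.6,0.6,-0.3]
    - [-0.6,0.6,-0.3]
    - [-0.6,0.6,-0.2]
    - [-0.6,0.6,0]
    - [-0.6,0.6,0]
    - [0,0,0]
    - [0,0,0]
  twist:
    - [0,0,0]
    - [0,0,0]
    - [0,0,0]
    - [0,0,0]
    - [0,0,0]
    - [0,0,0]
    - [0,0,0]
  gripper: [0.45,0.45,0.45,0.45,0.45,0.45,0.45]

```text
time: 23.45
tool_pos: [0.2797, -0.0743, 0.3527]
ee_rot: [2.799, -0.355, 0.737]
wrist_force: [0.5, 0.3, -0.6]
width: 0.0685
finger_force: 0.0
```

```bash
python3 m3.py 6 abcdefg
```

```text
a [3.4, -2.1] 328 [3.6, -1.9] 237 [2.0, -3.8] 99
b [66.9, -21.5] 264 [67.1, -21.1] 227 [73.5, -28.8] 69
c [52.8, 44.3] 231 [52.9, 44.0] 214 [48.7, 53.0] 25
d [-10.2, 65.9] 255 [-9.9, 66.2] 212 [-16.4, 54.3] 73
e [18.1, -69.8] 316 [19.0, -69.4] 211 [15.6, -75.4] 150
f [-64.1, 19.4] 252 [-62.8, 19.4] 193 [-70.4, 18.7] 87
g [-48.9, -49.9] 334 [-47.0, -48.7] 202 [-50.7, -53.8] 176
```

View pics/m6.png

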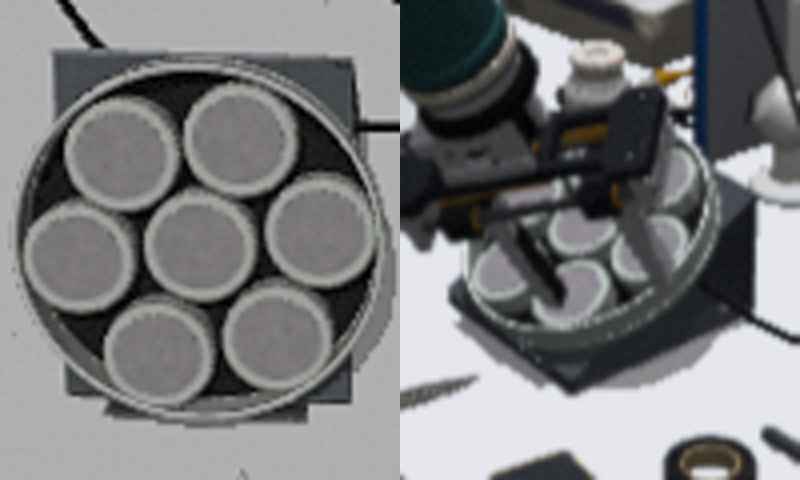

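play_rows:
  translation:
    - [-0.6,0.7,-0.3]
    - [-0.6,0.7,-0.3]
    - [-0.6,0.7,-0.3]
    - [-0.6,0.7,-0.3]
    - [-0.6,0.7,0]
    - [-0.6,0.7,0]
    - [0,0,0]
    - [0,0,0]
  twist:
    - [0,0,0]
    - [0,0,0]
    - [0,0,0]
    - [0,0,0]
    - [0,0,0]
    - [0,0,0]
    - [0,0,0]
    - [0,0,0]
  gripper: [0.45,0.45,0.45,0.45,0.45,0.45,0.45,0.45]

```text
time: 24.35
tool_pos: [0.2518, -0.2924, 0.3974]
ee_rot: [2.801, -0.356, 0.745]
wrist_force: [0.6, -0.3, 0.4]
width: 0.0682
finger_force: 0.0
```

```bash
python3 m3.py 7 abcdefg; python3 - <<'E'
from plan import *
from fit import fitpot
ims=[cv2.imread(f"pics/{c}7.png") for c in("top","scene")]; cams=[cam("top"),cam("scene")]
for n,p in dict(a=[2.6,-2],b=[66.3,-21.7],c=[52.8,44.2],d=[-10.9,65.4],e=[17.4,-69.4],f=[-63.8,19],g=[-48.9,-49]).items():
    x,s=fitpot(ims,cams,O+C@[p[0]*1e-3,p[1]*1e-3,.027],C); print(n,(C.T@(x-O)*1e3).round(1),int(s))
E
```

```text
a [3.4, -1.9] 320 [3.6, -1.8] 234 [2.2, -3.3] 89
b [66.9, -21.2] 241 [67.1, -21.1] 224 [66.7, -41.1] 51
c [52.9, 44.3] 254 [52.9, 44.0] 211 [52.8, 46.1] 45
d [-10.1, 66.4] 331 [-9.8, 66.2] 209 [-10.7, 66.7] 123
e [18.8, -69.5] 192 [18.9, -69.4] 207 [18.2, -95.6] 52
f [-64.4, 19.3] 358 [-62.9, 19.4] 191 [-66.7, 18.1] 187
g [-47.7, -49.0] 249 [-47.0, -48.7] 199 [-51.0, -51.7] 64
a [ 2.1 -0.8 24.1] 265
b [ 64.1 -20.3  16. ] 223
c [52.8 43.9 27.9] 210
d [-10.8  65.6  26.9] 280
e [ 13.2 -66.5   6.5] 194
f [-64.8  20.8  24.3] 317
g [-49.2 -47.1  22.1] 214
```

View pics/m7.png

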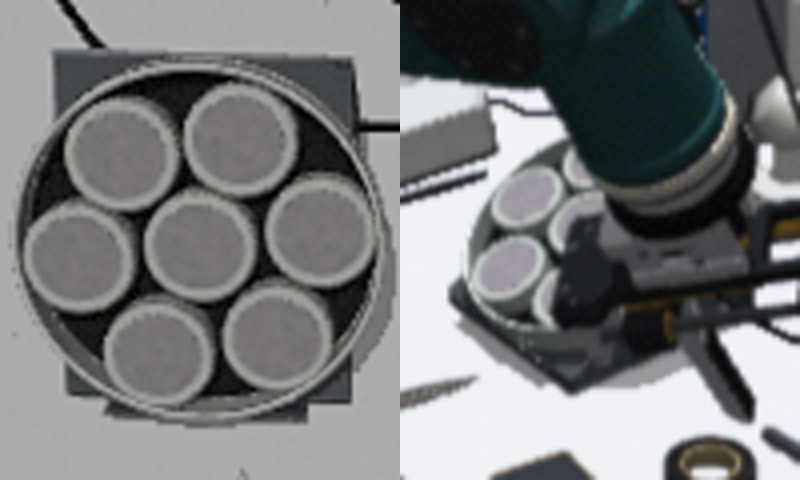

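```bash
python3 -c "
from plan import *
p,R,o=now(); rows([(np.array([.436,-.26,.36]),R)])"
```

```text
T [[0.56, 0.27, 0.5], [0.56, 0.27, 0.5], [0.56, 0.28, 0.49], [0.56, 0.27, 0.5], [0.56, 0.28, 0.49], [0.55, 0.27, 0.5]] 
W [[0.0, 0.0, 0.0], [0.0, 0.0, 0.0], [0.0, 0.0, 0.0], [0.0, 0.0, 0.0], [0.0, 0.0, 0.0], [0.0, 0.0, 0.0]] 6
end [ 0.4359 -0.26    0.3598]
t 24.45 f [0.  0.5 0.2] w 0.0681
```

play_rows:
  translation:
    - [0.56,0.27,0.5]
    - [0.56,0.27,0.5]
    - [0.56,0.28,0.49]
    - [0.56,0.27,0.5]
    - [0.56,0.28,0.49]
    - [0.55,0.27,0.5]
    - [0,0,0]
    - [0,0,0]
  twist:
    - [0,0,0]
    - [0,0,0]
    - [0,0,0]
    - [0,0,0]
    - [0,0,0]
    - [0,0,0]
    - [0,0,0]
    - [0,0,0]
  gripper: [0.45,0.45,0.45,0.45,0.45,0.45,0.45,0.45]

```text
time: 25.25
tool_pos: [0.4353, -0.2606, 0.3599]
ee_rot: [2.799, -0.354, 0.745]
wrist_force: [0.1, -0.4, 0.3]
width: 0.0681
finger_force: 0.0
```

```bash
python3 m3.py 8 abcdefg; python3 - <<'E'
from plan import *
from fit import fitpot
ims=[cv2.imread(f"pics/{c}8.png") for c in("top","scene")]; cams=[cam("top"),cam("scene")]
for n,p in dict(a=[2.6,-2],b=[66.3,-21.7],c=[52.8,44.2],d=[-10.9,65.4],e=[17.4,-69.4],f=[-63.8,19],g=[-48.9,-49]).items():
    x,s=fitpot(ims,cams,O+C@[p[0]*1e-3,p[1]*1e-3,.027],C); print(n,(C.T@(x-O)*1e3).round(1),int(s))
E
```

```text
a [3.0, -2.1] 387 [3.6, -1.9] 241 [1.6, -3.4] 158
b [66.8, -21.7] 370 [67.1, -21.1] 229 [65.7, -23.7] 153
c [53.0, 44.2] 380 [52.8, 44.1] 217 [53.2, 45.5] 165
d [-10.3, 66.1] 337 [-10.0, 66.1] 215 [-10.7, 66.7] 122
e [18.0, -70.2] 343 [19.0, -69.4] 213 [15.6, -75.4] 194
f [-64.5, 19.1] 361 [-62.7, 19.5] 196 [-66.6, 18.2] 186
g [-48.9, -50.0] 370 [-47.0, -48.6] 206 [-50.8, -53.2] 208
a [ 2.1 -0.6 24.3] 329
b [ 66.2 -21.2  24.6] 316
c [53.  43.7 28.2] 322
d [-10.8  65.4  27.1] 282
e [ 16.9 -67.7  20. ] 334
f [-64.8  20.7  24.3] 318
g [-49.1 -47.2  21.2] 343
```

```bash
python3 -c "
from bench import robot
print(robot.close_job())"
```

```text
the job is handed in; nothing more can be done
None
```

I moved the strayed pot back beside pot_b and put both bench pots away. In the last pictures all seven sit in the carrier, one in the middle and six around it, apparently flat by a height fit from both cameras. The job was handed in at about 25 s, and no verdict came back.

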